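# Catch the falling lid of the gouge case and lower it shut

## Robot

A 6-joint arm with a two-finger parallel gripper is mounted at the origin on a cart in front of the work surface, level with it; the furniture and walls round the work are solid. World frame = base frame: x ahead of the robot, y to its left, z up, the work surface at z = 0. Lengths are in m, angles in degrees, forces in N, time in s.
With the tool pointing down it reaches from about 0.4 to 0.825 m from the base axis. Payload 7 kg.
Tool frame: the origin (TCP) lies at the very end of the fingers, on their centre line; the grasp point (between the pads) lies 19 mm behind it; z points along the fingers, y is the line along which they close (so a half turn about z gives the same grasp; the last joint's range is limited). The gripper opens to 88 mm and grips with 3 to 60 N. Pads are 19 mm wide; open, the fingers measure 130 mm over their backs; the gripper's body (78 mm by 193 mm) begins 47 mm behind the grasp point.
Start: joints at [-50.529, 20.546, 0.682, 0, -70.136, -16.507], TCP at [0.263, -0.621, 0.227] pointing down, gripper open.
Joint ranges: [-176.03, 176.03], [-82.01, 121.73], [-58.28, 71.71], [-173.87, 95.51], [-174.79, -0.11], [-173.66, 173.66]. Speed limits (degrees/s): [136.94, 136.94, 172.46, 180, 180, 180].

## Interface

Orientations are given as [roll, pitch, yaw] about the fixed x, y, z axes, in that order (R = Rz(yaw) Ry(pitch) Rx(roll)).
In Python, from plant import r gives the robot as it stands. The module is installed in compiled form; this text tells all that it offers.
- The arm moves only by the tool jog_arm, never from a script. Its arguments are lists of equal length, an entry for each row: "travel": the shift along the tool's x, y, z each as a share of 50 cm, from -1 to 1, a list of three; "dr": the turn, a rotation vector about the tool's x, y, z each as a share of 360 degrees, from -1 to 1, a list of three; "claw": the opening, from 0 (shut) to 1 (fully open). A call has exactly 10 rows; each row is the pose to reach, as a shift and turn from the pose commanded when the call began, along the tool's axes at that moment, turning the shorter way round; what a row does not reach only later rows make up. A row lasts 1/8 s, in which the tool goes at most 62.5 mm and 10.7 degrees, less where a joint would pass 70% of its speed; a pose out of reach is approached as far as the arm can. A call with a number of a shift or a turn outside -1 to 1 is refused whole. A call with a gripper value outside its range is refused whole. The fingers move at their own pace and stop on an object; "newtons" is the grip in N (left out, the last holds). Time passes only in rows, so rows that repeat a pose let the fingers close, or fill a call up. It gives the time, the measured TCP pose, the force, the opening and the grip force at its end, in the units of the state.
- r.get_state(): the state, without advancing time (a new reading comes with each control period).
- r.capture(name): name is "side" or "top"; returns a dict with "pixels" (420x560x3 uint8, red, green, blue), "range_z" (420x560 float32, m along the optical axis (not along the pixel's ray), 0 where there is no reading), "fx", "fy", "cx", "cy" (pixels), "position" and "attitude" of the camera in the world. Camera axes: x right, y up, looking along -z (the intrinsics and any distortion apply to the point x, -y, -z); pixel columns grow to the right and rows downward; lengths in m; the calibration is good to about 2 mm. A picture is of the moment at which its call begins.
- r.close_job(): hands the job in; it is judged then, once.
Trained networks look in the newest picture that a camera, given by its name, has taken for a name from the list of things; names that differ only in an ending like _2 or _b are one class to them, and where a whole thing is asked for, a point or a joint stands for the part that bears it (a point fixed in the world has none). Each returns a list of dicts, best first, with "conf" (0 to 1); they miss things now and then, are a little off and sometimes report something else, mostly with a low value. They report only what shows in the picture. A call takes as long as a camera call. They do not tell look-alikes from the thing itself.
- r.boxes_of(name, camera): "extent" ([left, top, right, bottom] in pixels, round what is visible of it).
- r.regions_of(name, camera): "pixels" (420x560 bool, what is visible of it) and "extent" ([left, top, right, bottom] in pixels, round what is visible of it).
- r.tip_of(name, camera): "at" ([column, row] in pixels: a listed point, or the origin of a listed thing).
The state is a dict: "time_s": time; "joints": joint angles; "qd": joint speeds; "joint_torque": joint torques, N m; "tcp_pos": TCP position; "eef_rot": TCP orientation; "contact_force": force on the tool from outside, world axes, zero at the start; "moment": the same for the moment, N m; "gripper_width": finger opening in m; "gripper_force": force on a finger pad.
Only numpy, scipy, OpenCV 4.12 (cv2) and the standard library are available. Lean on these libraries where they do the work, as an engineer would, in place of code of your own. Each camera call takes 0.05 s, during which the arm holds its last target. There are 200 camera calls.

## Task

The lid of the wooden gouge case leans open, back past upright. With your fingers tip it forward past upright so that it starts to fall, catch it on your fingers from below, under its front tab, well before it is down, and lower it on them slowly and gently until it is fully shut, never letting it drop or slap and never gripping or pressing it hard. Then draw the fingers away; do not shove or lift the case, and leave everything else on the bench where it stands.

Things in the scene. Friction and masses are not known exactly. Their poses are not given: they have to be found in the camera images.
- case: open wooden case for lino gouges, 110 (own x) x 160 (own y) x 80 mm high, standing on the bench, 3 kg, loose. Origin: centre of its underside. Own +x points from its front wall to its hinged rear wall (roughly to the robot's left, turned up to about 0.4 rad either way), own z up; so the lid falls shut toward the robot's right. Three gouges are fixed inside and stay below the rim.
- case_lid: the wooden lid, 8 mm thick, 162 mm wide, about 0.3 kg. Origin: on the hinge axis, which is the rear top edge of the case. In the lid's own frame the panel reaches from x = 0 to x = -111 mm and z = 0 (underside) to 8 mm; a steel pull tab 90 mm wide (own y +-45 mm) and 6 mm thick (z = 1 to 7 mm) goes on to x = -136 mm, so that with the lid shut it stands 26 mm out past the front wall, its underside 81 mm above the bench.
- tab_edge (a point): middle of the free front edge of the lid's pull tab, half-way through its thickness; 136 mm from the hinge axis
- hinge_mid (a point): middle of the hinge axis: 55 mm behind the case's origin along its own x, 80 mm above the bench
- lid_hinge (a joint): lid angle in rad: 0 = shut on the rim, 1.57 = upright, 1.8 = leaning back against its stop, where it starts. It turns about the case's own +y. It has no catch or spring: past upright to either side it falls by its own weight, slowed by a greasy hinge (0.2 N m s/rad): at angle q it falls shut at roughly 0.9 cos(q) rad/s, so from 1.45 it needs about 2 s to reach 0.6 and 3 s to slap shut.
- sanding_block: bystander, not part of the work: brown cork sanding block, 42x72x30 mm, left of the case. Origin: centre of its underside.
- masking_tape: bystander, not part of the work: roll of masking tape lying flat, 96 mm across, 25 mm high, right of the case. Origin: centre of its underside.
- brayer_small: bystander, not part of the work: small ink roller with a black handle, 187x77x50 mm, to the left. Origin: centre of its underside.
- ink_tin_red: bystander, not part of the work: round ink tin, 70 mm across, 40 mm high, behind the case. Origin: centre of its underside.
- brush_flat: bystander, not part of the work: flat brush with a wooden handle, 242x26x10 mm, to the left of the case. Origin: centre of its underside.
- solvent_jar: bystander, not part of the work: squat jar, 68 mm across, 41 mm high, behind the case to the right. Origin: centre of its underside.
Mind the look-alikes: they are no part of the job. Of the things that look like the case, the largest one is meant.

How it is judged:
By the outcome, as a careful person would: the job done as asked, in the order asked, and still so for the second after the job is handed in, with the robot touching nothing.
It also fails if it takes over 48 s, if anything falls off the work surface, if the arm or the gripper's body presses on something with over 40 N, if the wrist force passes 120 N, or if a joint passes its speed limit or range.

## Working session

There is one attempt and no reset: what is moved stays moved. The work goes in short steps, Python scripts to look and compute and a tool call to move; the robot and the scene stay as the last step left them, time stands still between calls to the robot, and variables do not carry over. Pictures are saved under pics/ and viewed, at most 10 in all, crops included, and the job is handed in when it is done.

Besides the shell and the picture viewer there is one more tool, called after "Request:" by a JSON object that holds its "fn" and its "kwargs", one argument or row to a line. jog_arm: Moves the arm, as the interface text tells. Its arguments: {"type":"object","properties":{"travel":{"type":"array"},"dr":{"type":"array"},"claw":{"type":"array"},"newtons":{"type":"number"}},"required":["travel","dr","claw"]}

```bash
mkdir -p pics; cat > h.py <<'E'
import numpy as np,cv2
from plant import r
def cap(n,save=None):
    c=r.capture(n)
    if save: cv2.imwrite('pics/'+save,c['pixels'][:,:,::-1])
    return c
from scipy.spatial.transform import Rotation as Ro
def rot(a):
    a=np.array(a,float)
    if a.shape==(3,3): return a
    if a.size==4: return Ro.from_quat(a).as_matrix()
    return Ro.from_euler('xyz',a,degrees=True).as_matrix()
def cloud(c):
    v,u=np.mgrid[0:420,0:560]; d=c['range_z']
    p=np.stack([(u-c['cx'])/c['fx']*d,-(v-c['cy'])/c['fy']*d,-d],-1)
    return p@rot(c['attitude']).T+np.array(c['position'])
E
python3 - <<'E'
from h import *
for n in('side','top'):
    c=cap(n,n+'0.png'); print({k:c[k] for k in c if k not in('pixels','range_z')})
    np.save(n+'.npy',cloud(c))
    for t in('case','case_lid'):
        for b in r.regions_of(t,n):
            P=cloud(c)[b['pixels']&(c['range_z']>0)]; print(n,t,b['conf'],b['extent'],np.percentile(P,[2,50,98],axis=0).round(3).tolist())
    for t in('tab_edge','hinge_mid','case'):
        for b in r.tip_of(t,n):
            u,v=map(int,b['at']);print(n,t,b['conf'],b['at'],cloud(c)[v,u].round(3))
s=r.get_state();print(s)
a=cv2.imread('pics/side0.png');
E
```

```text
{'fx': 508.29242963578884, 'fy': 508.29242963578884, 'cx': 275.1627752430035, 'cy': 205.2612758387388, 'position': array([0.41613288, 1.24981287, 0.89005573]), 'attitude': array([  57.35991489,   -1.26903998, -173.43383729])}
side case 0.93 [301.9, 163.3, 333.0, 193.8] [[0.386, -0.324, 0.009], [0.42, -0.264, 0.06], [0.478, -0.219, 0.065]]
side case 0.84 [319.3, 229.8, 372.0, 273.2] [[0.274, 0.087, 0.006], [0.336, 0.147, 0.059], [0.394, 0.185, 0.064]]
side case 0.83 [257.8, 172.6, 322.6, 235.0] [[0.42, -0.073, 0.004], [0.5, 0.023, 0.098], [0.601, 0.061, 0.209]]
side case_lid 0.85 [301.2, 166.2, 333.6, 183.6] [[0.383, -0.331, 0.053], [0.428, -0.271, 0.061], [0.474, 0.019, 0.19]]
side case_lid 0.64 [260.5, 171.4, 321.4, 217.6] [[0.417, -0.002, 0.082], [0.49, 0.035, 0.147], [0.565, 0.064, 0.211]]
side case_lid 0.64 [320.7, 231.8, 368.6, 257.6] [[0.282, 0.083, 0.057], [0.336, 0.136, 0.061], [0.388, 0.182, 0.065]]
side case_lid 0.45 [148.9, 275.2, 227.2, 309.8] [[0.629, 0.31, 0.011], [0.752, 0.355, 0.033], [0.805, 0.377, 0.051]]
side tab_edge 0.95 [334.8, 251.9] [0.365 0.157 0.057]
side ta
[... 1856 characters left out ...]
.25   0.062]
{'time_s': 0.6, 'joints': array([-5.05273263e+01,  2.05450750e+01,  6.82219217e-01, -1.13731170e-03,
       -7.01358237e+01, -1.65054708e+01]), 'qd': array([-0.00614616,  0.03270454,  0.01243009,  0.02382477,  0.09909736,
        0.07801151]), 'joint_torque': array([ 2.10037124e-04, -5.81992722e+01,  2.93180466e+01,  6.99962676e+00,
        1.23881508e-02, -1.39119589e-05]), 'tcp_pos': array([ 0.26335281, -0.62148186,  0.22657416]), 'eef_rot': array([-1.79999038e+02,  1.40073852e-03, -1.57033184e+02]), 'contact_force': array([0.51457109, 0.41891086, 0.40815462]), 'moment': array([ 0.02939151, -0.00752246, -0.03177777]), 'gripper_force': 0.0, 'gripper_width': 0.08758414460669349}
```

View pics/side0.png

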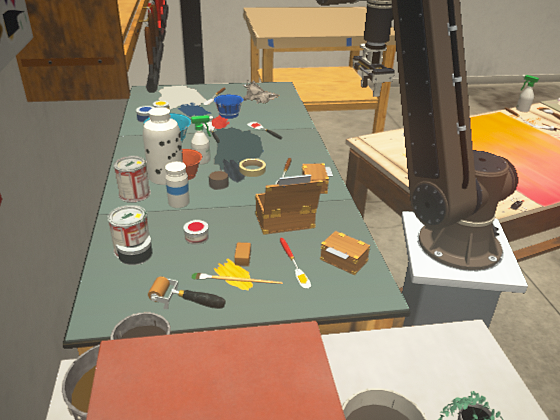

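View pics/top0.png

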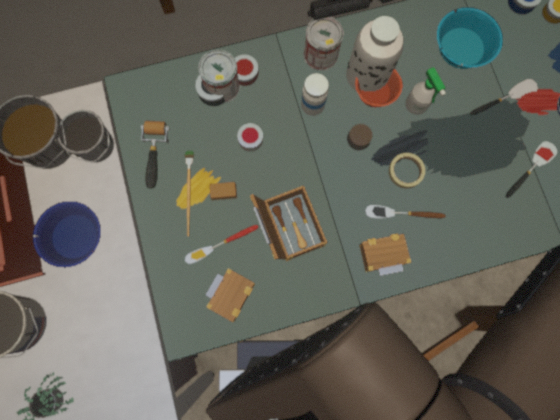

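```bash
python3 - <<'E'
from h import *
P=np.load('top.npy').reshape(-1,3);S=np.load('side.npy').reshape(-1,3)
Q=np.vstack([P,S])
box=(Q[:,0]>.38)&(Q[:,0]<.64)&(Q[:,1]>-.14)&(Q[:,1]<.12)
Q=Q[box]
rim=Q[(Q[:,2]>.074)&(Q[:,2]<.086)]
print('rim',len(rim),cv2.minAreaRect(rim[:,:2].astype(np.float32)*1000), cv2.boxPoints(cv2.minAreaRect(rim[:,:2].astype(np.float32)*1000)))
lid=Q[(Q[:,2]>.1)]
for lo,hi in((.1,.12),(.13,.15),(.16,.18),(.185,.2),(.2,.22)):
    for nm,A in(('top',P),('side',S)):
        A=A[(A[:,0]>.38)&(A[:,0]<.64)&(A[:,1]>-.14)&(A[:,1]<.12)&(A[:,2]>lo)&(A[:,2]<hi)]
        if len(A)>5:
            f=np.polyfit(A[:,0],A[:,1],1); print(nm,lo,len(A),A.mean(0).round(3),'slope',f.round(3),A[:,0].min().round(3),A[:,0].max().round(3))
print(Q[:,2].max())
E
```

```text
rim 680 ((515.826171875, -34.286888122558594), (166.0027313232422, 124.30741119384766), 20.001672744750977) [[ 416.57172    -4.272545]
 [ 459.09076  -121.08206 ]
 [ 615.0806    -64.30123 ]
 [ 572.5616     52.508286]]
top 0.1 96 [0.496 0.018 0.109] slope [ 0.375 -0.168] 0.422 0.571
side 0.1 271 [0.494 0.026 0.11 ] slope [ 0.372 -0.158] 0.418 0.569
top 0.13 106 [0.494 0.025 0.14 ] slope [ 0.376 -0.161] 0.419 0.57
side 0.13 279 [0.491 0.032 0.14 ] slope [ 0.37  -0.149] 0.414 0.565
top 0.16 114 [0.487 0.03  0.17 ] slope [ 0.371 -0.151] 0.415 0.567
side 0.16 290 [0.488 0.039 0.171] slope [ 0.368 -0.141] 0.411 0.565
top 0.185 165 [0.488 0.037 0.19 ] slope [ 0.373 -0.145] 0.414 0.566
side 0.185 193 [0.485 0.042 0.191] slope [ 0.377 -0.141] 0.411 0.562
top 0.2 131 [0.488 0.043 0.21 ] slope [ 0.368 -0.137] 0.446 0.53
side 0.2 147 [0.486 0.046 0.208] slope [ 0.361 -0.129] 0.443 0.528
0.2166168038539995
```

The pictures show the big case at side px (288,205) and top px (290,222). Its lid leans back to the left with the tab on top at top px (262,223), and the smaller look-alikes are at top px (230,295) and (385,252). The fits put the hinge at about (0.498, 0.012, 0.08) with own x at 110.4° yaw. I'll write a helper that converts case-frame poses to jog rows.

```bash
cat >> h.py <<'E'
H=np.array([.498,.012,.08]); A=np.radians(110.4)
ux=np.array([np.cos(A),np.sin(A),0]); uy=np.array([-np.sin(A),np.cos(A),0]); uz=np.array([0,0,1.])
def pose(X,Z,al,Y=0):
    a=np.radians(al); z=np.cos(a)*ux-np.sin(a)*uz
    return H+X*ux+Y*uy+Z*uz, np.stack([np.cross(uy,z),uy,z],1)
def rel(targets,ref=None):
    s=r.get_state()
    p0,R0=(s['tcp_pos'],rot(s['eef_rot'])) if ref is None else pose(*ref)
    for t in targets:
        p,R=pose(*t); d=R0.T@(p-p0)/.5; w=Ro.from_matrix(R0.T@R).as_rotvec(degrees=True)/360
        print(t,d.round(4).tolist(),w.round(4).tolist())
def where():
    s=r.get_state(); p=s['tcp_pos']-H; z=rot(s['eef_rot'])
    print('t',s['time_s'],'XZY',(p@ux).round(4),p[2].round(4),(p@uy).round(4),'alpha',np.degrees(np.arctan2(-z[2,2],z[:,2]@ux)).round(1),'F',s['contact_force'].round(2),'w',s['gripper_width'].round(3),'j',s['joints'].round(0))
def lid():
    for n in('side','top'):
        Q=(cloud(cap(n)).reshape(-1,3)-H)
        X,Y,Z=Q@ux,Q@uy,Q[:,2]
        m=(abs(Y)<.08)&(abs(Y)>.048)&(np.hypot(X,Z)<.113)&(np.hypot(X,Z)>.04)&(Z>.006)
        a=np.arctan2(Z[m],-X[m]); print(n,m.sum(),np.percentile(a,[5,25,50,75,95]).round(3) if m.sum() else '')
E
python3 - <<'E'
from h import *
where(); lid(); rel([(-.25,.25,80),(.10,.20,70),(.085,.20,70)])
E
```

```text
Traceback (most recent call last):
  File "h.py", line 30, in where
    print('t',s['time_s'],'XZY',(p@ux).round(4),p[2].round(4),(p@uy).round(4),'alpha',np.degrees(np.arctan2(-z[2,2],z[:,2]@ux)).round(1),'F',s['contact_force'].round(2),'w',s['gripper_width'].round(3),'j',s['joints'].round(0))
                                                                                                                                                                             ^^^^^^^^^^^^^^^^^^^^^^^^
AttributeError: 'float' object has no attribute 'round'
```

```bash
sed -i "s/s\['gripper_width'\].round(3)/round(s['gripper_width'],3)/" h.py
python3 - <<'E'
from h import *
where(); lid(); rel([(-.25,.25,80),(.10,.20,70),(.085,.20,70)])
E
```

```text
t 0.6 XZY -0.512 0.1466 0.4407 alpha 90.0 F [0.51 0.42 0.41] w 0.088 j [-51.  21.   1.  -0. -70. -17.]
side 429 [1.833 1.872 1.893 1.923 1.99 ]
top 208 [1.777 1.79  1.795 1.815 1.857]
(-0.25, 0.25, 80) [-0.9041, 0.484, -0.2069] [-0.0212, -0.0222, -0.2422]
(0.1, 0.2, 70) [-0.9354, 1.1833, -0.1069] [-0.0424, -0.0443, -0.2402]
(0.085, 0.2, 70) [-0.9341, 1.1533, -0.1069] [-0.0424, -0.0443, -0.2402]
```

Request:
{"fn": "jog_arm", "kwargs": {
  "travel": [
    [0,0,-0.2],
    [-0.1,0.05,-0.2],
    [-0.2,0.11,-0.2],
    [-0.3,0.17,-0.2],
    [-0.42,0.23,-0.2],
    [-0.54,0.29,-0.2],
    [-0.66,0.35,-0.2],
    [-0.78,0.42,-0.205],
    [-0.9,0.48,-0.205],
    [-0.904,0.484,-0.207]
  ],
  "dr": [
    [-0.0021,-0.0022,-0.0242],
    [-0.0042,-0.0044,-0.0484],
    [-0.0064,-0.0067,-0.0727],
    [-0.0085,-0.0089,-0.0969],
    [-0.0106,-0.0111,-0.1211],
    [-0.0127,-0.0133,-0.1453],
    [-0.0148,-0.0155,-0.1695],
    [-0.017,-0.0178,-0.1938],
    [-0.0191,-0.02,-0.218],
    [-0.0212,-0.0222,-0.2422]
  ],
  "claw": [0,0,0,0,0,0,0,0,0,0]
}}

```text
time_s: 1.95
tcp_pos: [0.5867, -0.2195, 0.3298]
eef_rot: [-180.0, 10.1, -69.2]
contact_force: [0.6, -0.5, -0.0]
gripper_width: 0.0009
gripper_force: 0.0
```

```bash
python3 - <<'E'
from h import *
where(); rel([(.10,.20,70),(.095,.115,70)])
E
```

```text
t 1.95 XZY -0.2479 0.2498 -0.0024 alpha 79.9 F [ 0.61 -0.5  -0.05] w 0.001 j [ -8.  18.  13.  -9. -90.  30.]
(0.1, 0.2, 70) [-0.6678, -0.0003, 0.2196] [0.0002, -0.0276, 0.0012]
(0.095, 0.115, 70) [-0.6282, -0.0001, 0.3853] [0.0002, -0.0276, 0.0012]
```

Request:
{"fn": "jog_arm", "kwargs": {
  "travel": [
    [-0.1,0,0.03],
    [-0.2,0,0.06],
    [-0.3,0,0.09],
    [-0.4,0,0.12],
    [-0.5,0,0.15],
    [-0.6,0,0.19],
    [-0.668,0,0.22],
    [-0.65,0,0.3],
    [-0.628,0,0.385],
    [-0.628,0,0.385]
  ],
  "dr": [
    [0,-0.005,0],
    [0,-0.01,0],
    [0,-0.015,0],
    [0,-0.02,0],
    [0,-0.025,0.001],
    [0,-0.0276,0.001],
    [0,-0.0276,0.001],
    [0,-0.0276,0.001],
    [0,-0.0276,0.001],
    [0,-0.0276,0.001]
  ],
  "claw": [0,0,0,0,0,0,0,0,0,0]
}}

```text
time_s: 3.2
tcp_pos: [0.4637, 0.0985, 0.1927]
eef_rot: [179.5, 20.0, -70.1]
contact_force: [-0.4, -0.1, 1.1]
gripper_width: 0.0003
gripper_force: 0.0
```

```bash
python3 - <<'E'
from h import *
where(); lid(); cap('side','s1.png')
im=cv2.imread('pics/s1.png')[120:270,200:400]; cv2.imwrite('pics/s1c.png',cv2.resize(im,(800,600)))
rel([(.056,.116,70),(.009,.12,70)])
E
```

```text
t 3.2 XZY 0.093 0.1127 0.002 alpha 70.0 F [-0.43 -0.14  1.13] w 0.0 j [ 18.   8. -16. -21. -69.  10.]
side 430 [1.834 1.871 1.895 1.929 1.989]
top 37 [1.774 1.781 1.79  1.793 1.81 ]
(0.056, 0.116, 70) [0.0689, 0.0017, -0.023] [-0.0004, -0.0003, -0.0009]
(0.009, 0.12, 70) [0.1545, 0.0011, -0.0626] [-0.0004, -0.0003, -0.0009]
```

View pics/s1c.png

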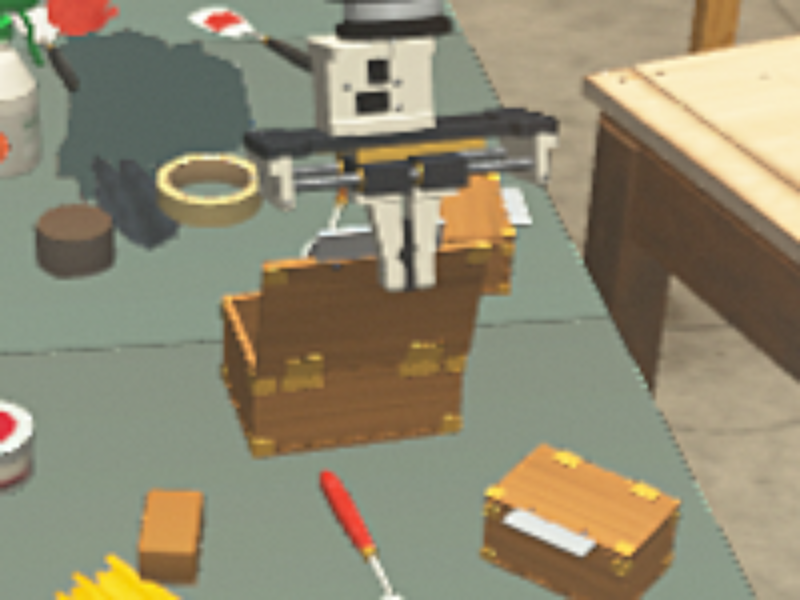

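The crop shows the closed fingers at crop px (405,270), behind the leaning lid and clear of it. I'll push in two steps and check in between.

Request:
{"fn": "jog_arm", "kwargs": {
  "travel": [
    [0.012,0,-0.004],
    [0.024,0,-0.008],
    [0.036,0,-0.012],
    [0.048,0,-0.016],
    [0.058,0,-0.02],
    [0.068,0.001,-0.023],
    [0.076,0.001,-0.027],
    [0.084,0.001,-0.03],
    [0.092,0.001,-0.034],
    [0.1,0.001,-0.038]
  ],
  "dr": [
    [0,0,0],
    [0,0,0],
    [0,0,0],
    [0,0,0],
    [0,0,0],
    [0,0,0],
    [0,0,0],
    [0,0,0],
    [0,0,0],
    [0,0,0]
  ],
  "claw": [0,0,0,0,0,0,0,0,0,0]
}}

```text
time_s: 4.6
tcp_pos: [0.4837, 0.0483, 0.196]
eef_rot: [179.9, 19.9, -70.0]
contact_force: [0.0, 0.4, 2.1]
gripper_width: 0.0005
gripper_force: 0.6
```

```bash
python3 - <<'E'
from h import *
where(); lid()
rel([(.009,.12,70),(0.002,.12,70)])
E
```

```text
t 4.6 XZY 0.039 0.116 0.0007 alpha 70.1 F [0.01 0.39 2.09] w 0.0 j [ 12.  10. -13. -21. -72.  16.]
side 472 [1.713 1.748 1.776 1.806 1.869]
top 3 [0.271 0.892 1.668 1.678 1.687]
(0.009, 0.12, 70) [0.0531, -0.002, -0.0281] [-0.0001, -0.0002, -0.001]
(0.002, 0.12, 70) [0.0663, -0.002, -0.0329] [-0.0001, -0.0002, -0.001]
```

Request:
{"fn": "jog_arm", "kwargs": {
  "travel": [
    [0.007,0,-0.003],
    [0.014,0,-0.007],
    [0.021,0,-0.01],
    [0.028,0,-0.014],
    [0.035,0,-0.018],
    [0.042,-0.001,-0.022],
    [0.049,-0.001,-0.026],
    [0.055,-0.001,-0.029],
    [0.06,-0.001,-0.031],
    [0.06,-0.001,-0.031]
  ],
  "dr": [
    [0,0,0],
    [0,0,0],
    [0,0,0],
    [0,0,0],
    [0,0,0],
    [0,0,0],
    [0,0,0],
    [0,0,0],
    [0,0,0],
    [0,0,0]
  ],
  "claw": [0,0,0,0,0,0,0,0,0,0]
}}

```text
time_s: 5.95
tcp_pos: [0.4956, 0.017, 0.2002]
eef_rot: [179.9, 19.9, -70.0]
contact_force: [0.0, -0.3, -0.3]
gripper_width: 0.0009
gripper_force: 0.0
```

```bash
python3 - <<'E'
from h import *
where(); lid()
rel([(.012,.15,70),(.01,.18,70),(-.06,.18,60),(-.13,.18,50),(-.14,.11,45),(-.12,.10,45),(-.075,.10,45)])
E
```

```text
t 5.95 XZY 0.0055 0.1202 0.0005 alpha 70.1 F [ 0.01 -0.29 -0.29] w 0.001 j [  8.  11. -11. -20. -74.  19.]
side 535 [1.469 1.504 1.532 1.571 1.648]
top 0 
(0.012, 0.15, 70) [-0.0322, -0.0009, -0.0517] [-0.0001, -0.0001, -0.001]
(0.01, 0.18, 70) [-0.0489, -0.0009, -0.1095] [-0.0001, -0.0001, -0.001]
(-0.06, 0.18, 60) [0.0827, -0.0017, -0.1572] [-0.0002, -0.0279, -0.001]
(-0.13, 0.18, 50) [0.2143, -0.0026, -0.205] [-0.0003, -0.0557, -0.001]
(-0.14, 0.11, 45) [0.2809, -0.0029, -0.0802] [-0.0003, -0.0696, -0.001]
(-0.12, 0.1, 45) [0.2501, -0.0027, -0.0478] [-0.0003, -0.0696, -0.001]
(-0.075, 0.1, 45) [0.1655, -0.0022, -0.0171] [-0.0003, -0.0696, -0.001]
```

Request:
{"fn": "jog_arm", "kwargs": {
  "travel": [
    [-0.032,-0.001,-0.052],
    [-0.049,-0.001,-0.11],
    [0.055,-0.002,-0.147],
    [0.139,-0.002,-0.178],
    [0.218,-0.003,-0.196],
    [0.267,-0.003,-0.118],
    [0.281,-0.003,-0.08],
    [0.25,-0.003,-0.048],
    [0.203,-0.002,-0.031],
    [0.16,-0.002,-0.015]
  ],
  "dr": [
    [0,0,0],
    [0,0,0],
    [0,-0.022,0],
    [0,-0.042,-0.001],
    [0,-0.056,-0.001],
    [0,-0.07,-0.001],
    [0,-0.07,-0.001],
    [0,-0.07,-0.001],
    [0,-0.07,-0.001],
    [0,-0.07,-0.001]
  ],
  "claw": [0,0,0,0,0,0,0,0,0,0]
}}

```text
time_s: 7.3
tcp_pos: [0.5228, -0.0541, 0.1807]
eef_rot: [-179.8, 45.0, -69.4]
contact_force: [0.9, 0.7, 1.1]
gripper_width: 0.0003
gripper_force: 0.0
```

```bash
python3 - <<'E'
from h import *
where(); lid(); cap('side','s2.png')
im=cv2.imread('pics/s2.png')[120:270,200:400]; cv2.imwrite('pics/s2c.png',cv2.resize(im,(800,600)))
def T(q):
    if q>.785: c=.126*np.array([-np.cos(q),np.sin(q)])-.0067
    else: c=.136*np.array([-np.cos(q),np.sin(q)])+np.array([.0018,-.0152])
    return (round(c[0],4),round(c[1],4),45)
rel([(-.072,.10,45)]+[T(q) for q in(1.05,1.,.9,.8,.7,.6,.5,.4,.3,.2,.1,0.,-.05)])
E
```

```text
t 7.3 XZY -0.0707 0.1007 -0.0002 alpha 45.0 F [0.94 0.74 1.06] w 0.0 j [-13.  28.   6. -36. -95.  40.]
side 552 [1.303 1.335 1.366 1.409 1.488]
top 355 [1.272 1.322 1.34  1.374 1.423]
(-0.072, 0.1, 45) [0.0039, 0.0006, -0.0] [-0.0002, 0.0, 0.0006]
(np.float64(-0.0694), np.float64(0.1026), 45) [-0.0035, 0.0006, -0.0] [-0.0002, 0.0, 0.0006]
(np.float64(-0.0748), np.float64(0.0993), 45) [0.0088, 0.0007, -0.003] [-0.0002, 0.0, 0.0006]
(np.float64(-0.085), np.float64(0.092), 45) [0.0336, 0.0007, -0.0071] [-0.0002, 0.0, 0.0006]
(np.float64(-0.0945), np.float64(0.0837), 45) [0.0587, 0.0008, -0.0088] [-0.0002, 0.0, 0.0006]
(np.float64(-0.1022), np.float64(0.0724), 45) [0.0856, 0.001, -0.0037] [-0.0002, 0.0, 0.0006]
(np.float64(-0.1104), np.float64(0.0616), 45) [0.1125, 0.0011, -0.0001] [-0.0002, 0.0, 0.0006]
(np.float64(-0.1176), np.float64(0.05), 45) [0.1391, 0.0012, 0.0062] [-0.0002, 0.0, 0.0006]
(np.float64(-0.1235), np.float64(0.0378), 45) [0.1647, 0.0013, 0.0151] [-0.0002, 0.0, 0.0006]
(np.float64(-0.1281), np.float64(0.025), 45) [0.1893, 0.0014, 0.0266] [-0.0002, 0.0, 0.0006]
(np.float64(-0.1315), np.float64(0.0118), 45) [0.2128, 0.0015, 0.0405] [-0.0002, 0.0, 0.0006]
(np.float64(-0.1335), np.float64(-0.0016), 45) [0.2345, 0.0016, 0.0566] [-0.0002, 0.0, 0.0006]
(np.float64(-0.1342), np.float64(-0.0152), 45) [0.2548, 0.0017, 0.0749] [-0.0002, 0.0, 0.0006]
(np.float64(-0.134), np.float64(-0.022), 45) [0.2641, 0.0018, 0.0847] [-0.0002, 0.0, 0.0006]
```

View pics/s2c.png

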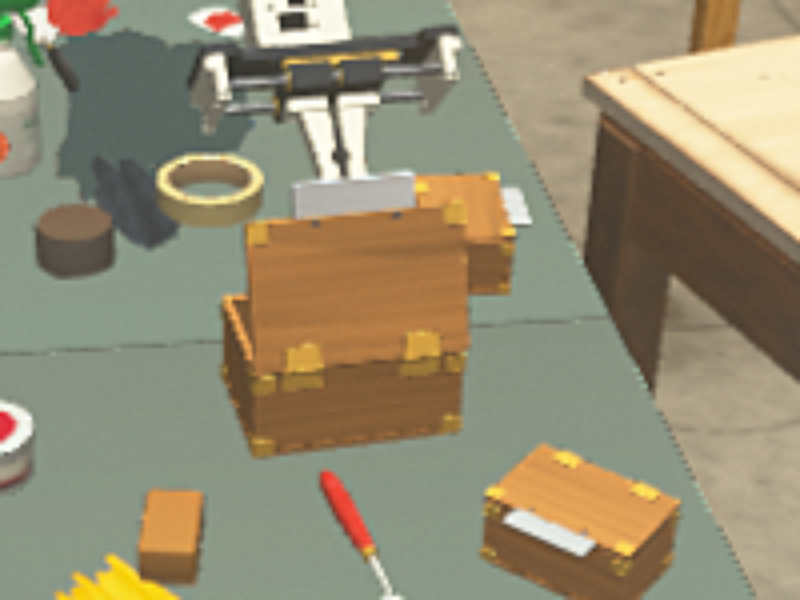

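The crop shows the lid at about q = 1.28 and falling, with the fingers at crop px (340,170) waiting in front of and below the tab. I'll hold, then yield slowly as it lands.

Request:
{"fn": "jog_arm", "kwargs": {
  "travel": [
    [0,0,0],
    [0,0,0],
    [0,0,0],
    [0.002,0.001,0],
    [0.006,0.001,-0.001],
    [0.01,0.001,-0.003],
    [0.014,0.001,-0.004],
    [0.018,0.001,-0.005],
    [0.022,0.001,-0.006],
    [0.026,0.001,-0.006]
  ],
  "dr": [
    [0,0,0],
    [0,0,0],
    [0,0,0],
    [0,0,0],
    [0,0,0],
    [0,0,0],
    [0,0,0],
    [0,0,0],
    [0,0,0],
    [0,0,0]
  ],
  "claw": [0,0,0,0,0,0,0,0,0,0]
}}

```text
time_s: 8.7
tcp_pos: [0.5266, -0.0665, 0.1728]
eef_rot: [-179.8, 45.1, -69.5]
contact_force: [0.8, -0.8, 0.1]
gripper_width: 0.0004
gripper_force: 0.3
```

```bash
cat >> h.py <<'E'
def T(q):
    if q>.785: c=.126*np.array([-np.cos(q),np.sin(q)])-.0067
    else: c=.136*np.array([-np.cos(q),np.sin(q)])+np.array([.0018,-.0152])
    return (round(float(c[0]),4),round(float(c[1]),4),45)
E
python3 - <<'E'
from h import *
where(); lid()
rel([T(q) for q in(.9,.8,.7,.6,.5,.4,.3,.2,.1,0.)])
E
```

```text
t 8.7 XZY -0.0835 0.0928 0.0005 alpha 44.9 F [ 0.78 -0.8   0.1 ] w 0.0 j [-14.  29.   7. -36. -96.  40.]
side 541 [0.963 0.998 1.028 1.064 1.153]
top 550 [0.958 0.995 1.015 1.047 1.101]
(-0.085, 0.092, 45) [0.0031, -0.0011, -0.0011] [-0.0003, 0.0004, 0.0001]
(-0.0945, 0.0837, 45) [0.0282, -0.0011, -0.0029] [-0.0003, 0.0004, 0.0001]
(-0.1022, 0.0724, 45) [0.0551, -0.0011, 0.0022] [-0.0003, 0.0004, 0.0001]
(-0.1104, 0.0616, 45) [0.082, -0.0011, 0.0058] [-0.0003, 0.0004, 0.0001]
(-0.1176, 0.05, 45) [0.1086, -0.001, 0.0119] [-0.0003, 0.0004, 0.0001]
(-0.1235, 0.0378, 45) [0.1342, -0.001, 0.0208] [-0.0003, 0.0004, 0.0001]
(-0.1281, 0.025, 45) [0.1588, -0.001, 0.0323] [-0.0003, 0.0004, 0.0001]
(-0.1315, 0.0118, 45) [0.1824, -0.0009, 0.0461] [-0.0003, 0.0004, 0.0001]
(-0.1335, -0.0016, 45) [0.2042, -0.0009, 0.0622] [-0.0003, 0.0004, 0.0001]
(-0.1342, -0.0152, 45) [0.2244, -0.0008, 0.0804] [-0.0003, 0.0004, 0.0001]
```

The lid is resting on the fingers at about 0.93; falling freely it would be at about 0.62 by now. Lowering slowly.

Request:
{"fn": "jog_arm", "kwargs": {
  "travel": [
    [0.006,0,-0.001],
    [0.012,0,-0.002],
    [0.018,0,-0.002],
    [0.024,0,-0.003],
    [0.03,0,-0.002],
    [0.036,0,-0.001],
    [0.042,0,0],
    [0.048,0,0.001],
    [0.054,0,0.002],
    [0.06,0,0.003]
  ],
  "dr": [
    [0,0,0],
    [0,0,0],
    [0,0,0],
    [0,0,0],
    [0,0,0],
    [0,0,0],
    [0,0,0],
    [0,0,0],
    [0,0,0],
    [0,0,0]
  ],
  "claw": [0,0,0,0,0,0,0,0,0,0]
}}

```text
time_s: 10.05
tcp_pos: [0.5336, -0.0853, 0.1504]
eef_rot: [-179.8, 45.1, -69.5]
contact_force: [1.2, -1.1, 0.8]
gripper_width: 0.0004
gripper_force: 0.3
```

```bash
python3 - <<'E'
from h import *
where(); lid()
rel([T(q) for q in(.7,.6,.5,.4,.3,.2,.1,0.)])
E
```

```text
t 10.05 XZY -0.1036 0.0704 0.0005 alpha 44.9 F [ 1.18 -1.12  0.8 ] w 0.0 j [-16.  32.   7. -35. -95.  42.]
side 499 [0.739 0.777 0.81  0.853 0.933]
top 473 [0.733 0.762 0.784 0.814 0.874]
(-0.1022, 0.0724, 45) [-0.0051, -0.0011, -0.0012] [-0.0003, 0.0004, 0.0]
(-0.1104, 0.0616, 45) [0.0218, -0.0011, 0.0024] [-0.0003, 0.0004, 0.0]
(-0.1176, 0.05, 45) [0.0484, -0.0011, 0.0086] [-0.0003, 0.0004, 0.0]
(-0.1235, 0.0378, 45) [0.074, -0.0011, 0.0174] [-0.0003, 0.0004, 0.0]
(-0.1281, 0.025, 45) [0.0986, -0.0011, 0.029] [-0.0003, 0.0004, 0.0]
(-0.1315, 0.0118, 45) [0.1221, -0.001, 0.0428] [-0.0003, 0.0004, 0.0]
(-0.1335, -0.0016, 45) [0.144, -0.001, 0.0588] [-0.0003, 0.0004, 0.0]
(-0.1342, -0.0152, 45) [0.1642, -0.001, 0.077] [-0.0003, 0.0004, 0.0]
```

Request:
{"fn": "jog_arm", "kwargs": {
  "travel": [
    [0.0065,0,0],
    [0.013,0,0.001],
    [0.0195,0,0.002],
    [0.026,0,0.003],
    [0.0325,0,0.005],
    [0.039,0,0.006],
    [0.0455,0,0.008],
    [0.052,0,0.01],
    [0.0585,0,0.012],
    [0.065,0,0.014]
  ],
  "dr": [
    [0,0,0],
    [0,0,0],
    [0,0,0],
    [0,0,0],
    [0,0,0],
    [0,0,0],
    [0,0,0],
    [0,0,0],
    [0,0,0],
    [0,0,0]
  ],
  "claw": [0,0,0,0,0,0,0,0,0,0]
}}

```text
time_s: 11.4
tcp_pos: [0.5399, -0.1021, 0.1224]
eef_rot: [-179.9, 45.1, -69.5]
contact_force: [0.4, -1.8, 0.1]
gripper_width: 0.0004
gripper_force: 0.5
```

```bash
python3 - <<'E'
from h import *
where(); lid()
rel([T(q) for q in(.4,.3,.2,.1,0.)])
E
```

```text
t 11.4 XZY -0.1216 0.0424 0.0005 alpha 44.9 F [ 0.35 -1.76  0.06] w 0.0 j [-17.  35.   8. -35. -94.  44.]
side 434 [0.495 0.536 0.566 0.604 0.684]
top 352 [0.499 0.528 0.55  0.591 0.664]
(-0.1235, 0.0378, 45) [0.0089, -0.0011, 0.0033] [-0.0003, 0.0004, 0.0]
(-0.1281, 0.025, 45) [0.0336, -0.001, 0.0149] [-0.0003, 0.0004, 0.0]
(-0.1315, 0.0118, 45) [0.0571, -0.001, 0.0287] [-0.0003, 0.0004, 0.0]
(-0.1335, -0.0016, 45) [0.0789, -0.001, 0.0447] [-0.0003, 0.0004, 0.0]
(-0.1342, -0.0152, 45) [0.0992, -0.0009, 0.0629] [-0.0003, 0.0004, 0.0]
```

Now 0.44. Down to about 0.2.

Request:
{"fn": "jog_arm", "kwargs": {
  "travel": [
    [0.006,0,0.002],
    [0.012,0,0.005],
    [0.018,0,0.008],
    [0.024,0,0.01],
    [0.03,0,0.013],
    [0.036,0,0.016],
    [0.042,0,0.02],
    [0.047,0,0.023],
    [0.052,0,0.026],
    [0.057,0,0.029]
  ],
  "dr": [
    [0,0,0],
    [0,0,0],
    [0,0,0],
    [0,0,0],
    [0,0,0],
    [0,0,0],
    [0,0,0],
    [0,0,0],
    [0,0,0],
    [0,0,0]
  ],
  "claw": [0,0,0,0,0,0,0,0,0,0]
}}

```text
time_s: 12.75
tcp_pos: [0.5434, -0.1114, 0.092]
eef_rot: [-179.8, 45.1, -69.5]
contact_force: [1.2, -2.6, -0.2]
gripper_width: 0.0006
gripper_force: 1.2
```

```bash
python3 - <<'E'
from h import *
where(); lid()
rel([T(q) for q in(.2,.15,.1,.05,0.,-.05,-.1)])
E
```

```text
t 12.75 XZY -0.1315 0.012 0.0004 alpha 44.9 F [ 1.19 -2.65 -0.21] w 0.001 j [-17.  37.   8. -34. -92.  46.]
side 350 [0.275 0.307 0.334 0.374 0.435]
top 298 [0.26  0.291 0.314 0.336 0.411]
(-0.1315, 0.0118, 45) [0.0001, -0.0009, -0.0002] [-0.0003, 0.0004, 0.0001]
(-0.1327, 0.0051, 45) [0.0112, -0.0009, 0.0075] [-0.0003, 0.0004, 0.0001]
(-0.1335, -0.0016, 45) [0.0219, -0.0009, 0.0159] [-0.0003, 0.0004, 0.0001]
(-0.134, -0.0084, 45) [0.0322, -0.0009, 0.0247] [-0.0003, 0.0004, 0.0001]
(-0.1342, -0.0152, 45) [0.0421, -0.0008, 0.0341] [-0.0003, 0.0004, 0.0001]
(-0.134, -0.022, 45) [0.0515, -0.0008, 0.0439] [-0.0003, 0.0004, 0.0001]
(-0.1335, -0.0288, 45) [0.0604, -0.0008, 0.0542] [-0.0003, 0.0004, 0.0001]
```

Request:
{"fn": "jog_arm", "kwargs": {
  "travel": [
    [0.0035,0,0.002],
    [0.007,0,0.0045],
    [0.01,0,0.0065],
    [0.0135,0,0.009],
    [0.0165,0,0.0115],
    [0.0195,0,0.014],
    [0.022,0,0.016],
    [0.0245,0,0.018],
    [0.027,0,0.02],
    [0.0295,0,0.022]
  ],
  "dr": [
    [0,0,0],
    [0,0,0],
    [0,0,0],
    [0,0,0],
    [0,0,0],
    [0,0,0],
    [0,0,0],
    [0,0,0],
    [0,0,0],
    [0,0,0]
  ],
  "claw": [0,0,0,0,0,0,0,0,0,0]
}}

```text
time_s: 14.1
tcp_pos: [0.5443, -0.1138, 0.0738]
eef_rot: [-179.8, 45.1, -69.5]
contact_force: [1.4, -4.5, -0.9]
gripper_width: 0.0002
gripper_force: 2.0
```

Request:
{"fn": "jog_arm", "kwargs": {
  "travel": [
    [0.002,0,0.002],
    [0.004,0,0.0035],
    [0.006,0,0.0055],
    [0.008,0,0.0075],
    [0.01,0,0.009],
    [0.012,0,0.011],
    [0.014,0,0.013],
    [0.016,0,0.015],
    [0.018,0,0.017],
    [0.02,0,0.019]
  ],
  "dr": [
    [0,0,0],
    [0,0,0],
    [0,0,0],
    [0,0,0],
    [0,0,0],
    [0,0,0],
    [0,0,0],
    [0,0,0],
    [0,0,0],
    [0,0,0]
  ],
  "claw": [0,0,0,0,0,0,0,0,0,0]
}}

```text
time_s: 15.35
tcp_pos: [0.5441, -0.1131, 0.0601]
eef_rot: [-179.9, 45.2, -69.5]
contact_force: [0.0, 0.2, -0.3]
gripper_width: 0.0005
gripper_force: 0.0
```

```bash
cat >> h.py <<'E'
def shut():
    for n in('side','top'):
        Q=(cloud(cap(n)).reshape(-1,3)-H); X,Y,Z=Q@ux,Q@uy,Q[:,2]
        m=(abs(Y)<.07)&(X<-.02)&(X>-.095)&(Z>-.03)&(Z<.08); f=np.polyfit(X[m],Z[m],1); print(n,m.sum(),'slope',-f[0].round(3),'Z at hinge',f[1].round(4))
E
python3 - <<'E'
from h import *
where(); shut(); rel([T(0),T(-.1)])
cap('side','s3.png')
im=cv2.imread('pics/s3.png')[120:270,200:400]; cv2.imwrite('pics/s3c.png',cv2.resize(im,(800,600)))
E
```

```text
t 15.35 XZY -0.1333 -0.0199 0.0004 alpha 44.8 F [ 0.04  0.21 -0.32] w 0.0 j [-17.  39.   7. -34. -90.  48.]
side 617 slope 0.005 Z at hinge 0.009
top 1 slope 0.068 Z at hinge 0.0064
(-0.1342, -0.0152, 45) [-0.0059, -0.001, -0.0078] [-0.0002, 0.0006, 0.0001]
(-0.1335, -0.0288, 45) [0.0124, -0.001, 0.0124] [-0.0002, 0.0006, 0.0001]h.py:44: RankWarning: Polyfit may be poorly conditioned
  m=(abs(Y)<.07)&(X<-.02)&(X>-.095)&(Z>-.03)&(Z<.08); f=np.polyfit(X[m],Z[m],1); print(n,m.sum(),'slope',-f[0].round(3),'Z at hinge',f[1].round(4))
```

View pics/s3c.png

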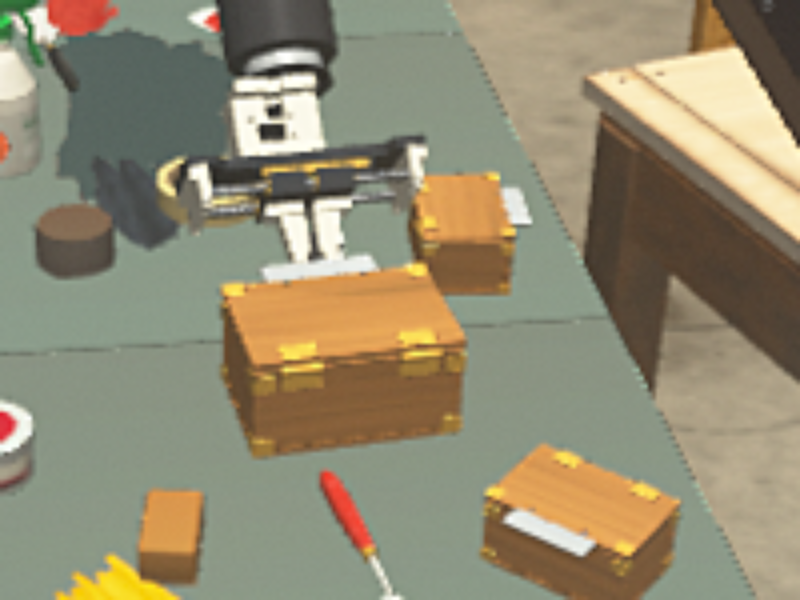

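The crop shows the lid flat and shut, tab at crop px (320,268), with zero force on the fingers. Drawing the fingers away.

Request:
{"fn": "jog_arm", "kwargs": {
  "travel": [
    [0.01,0,-0.01],
    [0.025,0,-0.025],
    [0.045,0,-0.045],
    [0.07,0,-0.07],
    [0.095,0,-0.095],
    [0.113,0,-0.113],
    [0.08,0,-0.15],
    [0.04,0,-0.19],
    [0,0,-0.23],
    [0,0,-0.23]
  ],
  "dr": [
    [0,0,0],
    [0,0,0],
    [0,0,0],
    [0,0,0],
    [0,0,0],
    [0,0,0],
    [0,0,0],
    [0,0,0],
    [0,0,0],
    [0,0,0]
  ],
  "claw": [0,0,0,0,0,0,0,0,0,0]
}}

```text
time_s: 16.75
tcp_pos: [0.574, -0.1909, 0.1457]
eef_rot: [-179.5, 44.9, -69.2]
contact_force: [1.2, 0.4, 0.3]
gripper_width: 0.0005
gripper_force: 0.0
```

```bash
python3 - <<'E'
from h import *
where(); shut()
r.close_job()
E
```

```text
t 16.75 XZY -0.2166 0.0657 -0.0005 alpha 45.1 F [1.25 0.42 0.33] w 0.001 j [ -22.   39.   20.  -32. -102.   45.]
side 614 slope -0.003 Z at hinge 0.0093Traceback (most recent call last):
  File "<stdin>", line 2, in <module>
  File "h.py", line 44, in shut
    m=(abs(Y)<.07)&(X<-.02)&(X>-.095)&(Z>-.03)&(Z<.08); f=np.polyfit(X[m],Z[m],1); print(n,m.sum(),'slope',-f[0].round(3),'Z at hinge',f[1].round(4))
                                                          ~~~~~~~~~~^^^^^^^^^^^^^
    raise TypeError("expected non-empty vector for x")
TypeError: expected non-empty vector for x
```

```bash
python3 -c "
from plant import r
print(r.close_job())"
```

```text
the job is handed in; nothing more can be done
None
```

The lid was tipped past upright, caught under its tab at about 0.95 rad, lowered slowly until the side camera showed it flat shut, and the fingers were drawn clear; the job was handed in at about 17 s.

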